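Scrap the dead rear light in the pedal bin

ROBOT

A 6-joint arm with a two-finger parallel gripper is mounted at the origin on the work surface. World frame = base frame: x ahead of the robot, y to its left, z up, the work surface at z = 0. Lengths are in m, angles in rad, forces in N, time in s.
With the tool pointing down it reaches from about 0.425 to 0.95 m from the base axis. Payload 3.5 kg.
Tool frame: the origin (TCP) lies midway between the tips of the shut fingers; the grasp point (between the pads) lies 19 mm behind it; y points along the fingers, x is the direction in which the jaws open and shut, and the axes are right-handed (so a half turn about y gives the same grasp; the last joint's range is limited). The gripper opens to 85 mm and grips with 20 to 120 N. Pads are 22 mm wide; open, the fingers measure 114 mm over their backs; the gripper's body (76 mm by 85 mm) begins 54 mm behind the grasp point. The pads swing forward as they close: fully open they stand 13 mm farther back than shut.
Start: joints at [1.079, 0.286, 1.577, -0, 1.279, -0.15], TCP at [0.226, 0.636, 0.231] pointing down, gripper open.
Joint ranges: [-2.77, 2.77], [-0.9, 2.22], [0.21, 2.48], [-1.53, 4.67], [0.24, 2.81], [-2.84, 2.84]. Speed limits (rad/s): [2.79, 2.79, 3.14, 3.14, 3.14, 3.14].

INTERFACE

Orientations are given as a unit quaternion [x, y, z, w].
In Python, from plant import ctrl, viewer gives the robot as it stands.
- The arm moves only by the tool step_arm, never from a script. Its argument "rows" is a list of rows, each a list of 3 entries, a list of its own where there are three numbers: the turn, a rotation vector about the tool's x, y, z in degrees, then the shift along the tool's x, y, z in mm, then the closure, from 0 (fully open) to 1 (shut). A call has 1 to 10 rows; each row is the pose to reach, as a shift and turn from the pose commanded when the call began, along the tool's axes at that moment; what a row does not reach only later rows make up. A row lasts 1/12 s, in which the tool goes at most 41.7 mm and 7.16 degrees, less where a joint would pass 70% of its speed; a pose out of reach is approached as far as the arm can. A call with a gripper value outside its range is refused whole. The fingers move at their own pace and stop on an object; "newtons" is the grip in N (left out, the last holds). Time passes only in rows, so rows that repeat a pose let the fingers close. It gives the time, the measured TCP pose, the force and the opening at its end, in the units of the state.
- ctrl.get_state(): the state, without advancing time (a new reading comes with each control period).
- viewer.read_camera(name): name is "scene" or "top" or "wrist"; returns (picture, depth): 400x640x3 uint8, red, green, blue; 400x640 float32, m along the optical axis (not along the pixel's ray), 0 where there is no reading.
- viewer.calibration(name): a dict with "K" (3x3 intrinsics, pixels), "R" (3x3) and "t" (3): a world point X has camera coordinates R X + t. Camera axes: x right, y down, z forward; pixel columns grow to the right and rows downward; lengths in m; the calibration is good to about 2 mm. A picture is of the moment at which its call begins: read the wrist's pose just before it. calibration takes no time and is no camera call; for the wrist camera it gives the pose at the moment of the call.
- ctrl.sign_off(): hands the job in, once; it reports no verdict.
The state is a dict: "time": time; "qpos": joint angles; "dq": joint speeds; "joint_efforts": joint torques, N m; "eef_pos": TCP position; "tcp_rot": TCP orientation; "contact_force": force on the tool from outside, world axes, zero at the start; "wrist_torque": the same for the moment, N m; "opening": opening from 0.0 (shut) to 1.0 (fully open).
Only numpy, scipy, OpenCV 4.12 (cv2) and the standard library are available. Lean on these libraries where they do the work, as an engineer would, in place of code of your own. Each camera call takes 0.05 s, during which the arm holds its last target.

TASK

The rear bicycle light with the red lens is dead: throw it away in the small blue pedal bin. Press the bin's pedal all the way down to its stop so that the yellow lid swings up and stays open, let the pedal spring back, put the red-lensed light in the bin, then push the lid over so that it is fully shut again. Leave the white-lensed light, the bell and everything else where they are.

Things in the scene. Friction and masses are not known exactly. Their poses are not given: they have to be found in the camera images.
- bin: Blue steel countertop pedal bin, screwed to the table. 100 mm deep (its x) x 150 mm wide (its y) x 115 mm high, walls 4 mm, inner floor 30 mm above the table. Origin: centre of its underside, on the table; z up; the front with the pedal faces its -x, the lid hinge runs along y at the back (x = +53 mm, 115.5 mm up). A 190 mm long, 4 mm high fixing strap shows at both sides.
- bin_mouth (a point): Centre of the bin's open top, 115 mm above the table, axes as the bin's. The opening is 92 mm (x) x 142 mm (y).
- pedal_pad (a point): Centre of the top face of the white, black-ribbed pedal pad (44 mm along the bin's x, 56 mm along y, 8 mm thick) on a steel tongue at the foot of the bin's front; it lies about 124 mm in front (-x) of the bin's origin and moves with the pedal: top about 45 mm above the table at rest, about 18 mm at the stop. Before pressing, the pad slopes up away from the bin by 0.2 rad.
- pedal (a joint): Pedal angle: 0 at rest (up), 0.32 rad at its stop (fully down); hinge along the bin's y, 85 mm behind the pad centre, 24 mm above the table. A spring brings it back up; with the lid's weight it takes about 6 to 7 N at the pad all the way down; the stop itself is firm and stands 20 N. Pressing it swings the lid 5.3 times as far; only a press to the stop tips the lid past upright, short of that it falls shut again.
- lid (a joint): Lid angle: 0 shut, 1.85 rad fully open (leaning back a little past upright). Swings freely with a soft damper: beyond upright it stays open by its own weight when the pedal is released, pushed forward past upright (below about 1.5 rad) it falls shut by itself.
- lid_edge (a point): Middle of the free edge of the yellow lid (110 mm x 156 mm x 5 mm plate, 120 g), 112 mm from the lid's hinge line. Shut, it lies 119 mm above the table, 59 mm in front of the bin's origin; fully open, it stands about 222 mm above the table, about 87 mm behind the bin's origin.
- rear_light_center (a point): Centre (17 mm above the table) of the dead rear light: round black hard-silicone body 40 mm in diameter, 34 mm high, with a RED lens on top, 45 g, standing lens up. z up. Two strap ears, 12 mm wide and 6 mm high, stick out at its foot along its x to 58 mm overall; grip it across its y.
- front_light_center (a point): Centre of the good front light, the same shape and size but with a WHITE lens; to be left alone.
- bell: Chrome bicycle bell, dome 54 mm in diameter, 33 mm high; origin at the centre of its underside; to be left alone.
- multitool: Red folding multitool, 85 x 28 x 18 mm, lying on the table; origin at the centre of its underside; to be left alone.
- spoke_key: Flat steel spoke key, 55 mm long, 6 mm thick, lying on the table; origin under its round head; to be left alone.
- tyre_lever: Orange tyre lever, 118 x 16 x 9 mm, lying on the table; origin at the middle of its underside; to be left alone.
- oil_bottle: Small oil bottle, 44 mm in diameter, 120 mm high, standing on the right side of the table; origin at the centre of its underside; to be left alone.
Not all that is in view belongs to the job. Leave any turquoise look-alike of the part that bears rear_light_center alone.

How it is judged:
By the outcome, as a careful person would: the job done as asked, in the order asked, and still so for the second after the job is handed in, with the robot touching nothing.
It also fails if it takes over 64 s, if anything falls off the work surface, if the arm or the gripper's body presses on something with over 40 N, if the wrist force passes 120 N, or if a joint passes its speed limit or range.

## Working session

There is one attempt and no reset: what is moved stays moved. The work goes in short steps, Python scripts to look and compute and a tool call to move; the robot and the scene stay as the last step left them, time stands still between calls to the robot, and variables do not carry over. Pictures are saved under pics/ and viewed, and the job is handed in when it is done.

Besides the shell and the picture viewer there is one more tool, called after ">>>" as name(argument=value, ...) on one line, values as JSON. step_arm: Moves the arm, as the interface text tells. Its arguments: {"type":"object","properties":{"rows":{"type":"array"},"newtons":{"type":"number"}},"required":["rows"]}

```bash
ls; mkdir -p pics; python3 - <<'E'
from plant import ctrl, viewer
import cv2,numpy as np
s=ctrl.get_state();print(s)
for n in("scene","top"):
    p,d=viewer.read_camera(n);c=viewer.calibration(n)
    cv2.imwrite(f"pics/{n}0.png",p[:,:,::-1]);np.savez(f"pics/{n}0.npz",p=p,d=d,**c)
    print(n,c)
E
```

```text
pics
{'time': 0.0, 'qpos': array([ 1.07899021e+00,  2.87166089e-01,  1.57818996e+00,  2.27873250e-05,
        1.27857085e+00, -1.49998764e-01]), 'dq': array([ 0.00015821, -0.00055392,  0.00096463,  0.00067201,  0.00104534,
        0.00067837]), 'joint_efforts': array([ 2.94270721e-04, -4.05983591e+01, -2.92626768e+01, -1.32032219e-04,
        5.79559404e-03, -6.13659651e-06]), 'eef_pos': array([0.22590712, 0.63538007, 0.22993986]), 'tcp_rot': array([ 0.57811596,  0.4069358 , -0.40841839, -0.57739035]), 'contact_force': array([ 0.22577168, -0.478965  , -0.05963791]), 'wrist_torque': array([0.03369293, 0.00130365, 0.06371977]), 'opening': 0.9995608321200526}
scene {'K': array([[407.92202129,   0.        , 315.81190289],
       [  0.        , 407.92202129, 203.38474628],
       [  0.        ,   0.        ,   1.        ]]), 'R': array([[-0.55180176,  0.83376471,  0.01874084],
       [ 0.52020764,  0.36167379, -0.77367699],
       [-0.65184264, -0.4171672 , -0.633303  ]]), 't': array([ 0.33599055, -0.13607288,  1.428728  ])}
top {'K': array([[414.10218829,   0.        , 321.80125783],
       [  0.        , 414.10218829, 208.37089017],
       [  0.        ,   0.        ,   1.        ]]), 'R': array([[-0.01944446, -0.99965676, -0.01755755],
       [-0.98857208,  0.02184859, -0.14915725],
       [ 0.14948966,  0.01445662, -0.9886576 ]]), 't': array([-0.05847653,  0.51217563,  1.25199708])}
```

View pics/scene0.png

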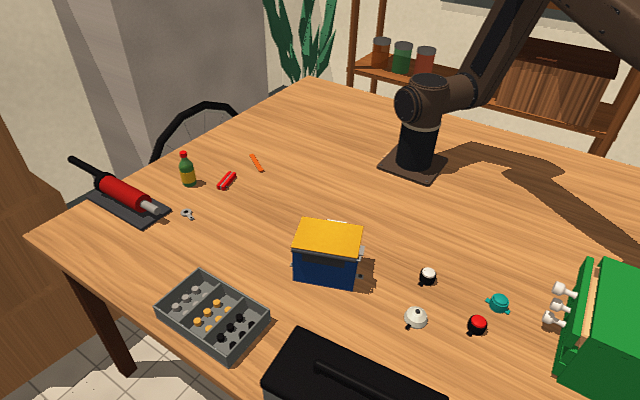

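View pics/top0.png

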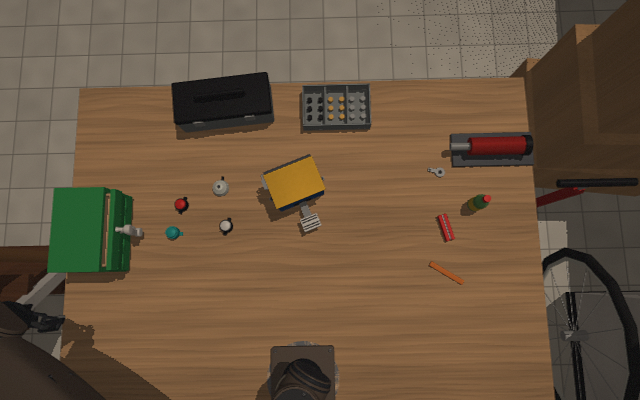

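Top view: red-lensed light at (181,204). Candidates that could be mistaken for it: the turquoise look-alike (173,233), the white light (226,226), the bell (220,187) and the red multitool (446,227). The bin lid is at (294,184) and the pedal pad at (310,222). By the description I choose (181,204). Next: measurements and a close crop.

```bash
cat > h.py <<'E'
import numpy as np,cv2
from scipy.spatial.transform import Rotation as Rn
def load(n): 
    return np.load(f"pics/{n}.npz")
def ray(c,uv,z):
    K,R,t=c["K"],c["R"],c["t"]
    d=R.T@np.linalg.solve(K,np.array([uv[0],uv[1],1.]));o=-R.T@t
    return o+d*(z-o[2])/d[2]
def proj(c,X):
    q=c["K"]@(c["R"]@np.array(X)+c["t"]);return q[:2]/q[2]
def blobs(p,lo,hi,amin=15):
    h=cv2.cvtColor(p,cv2.COLOR_RGB2HSV);m=cv2.inRange(h,np.array(lo),np.array(hi))
    return m,[(c,cv2.contourArea(c)) for c in cv2.findContours(m,cv2.RETR_EXTERNAL,cv2.CHAIN_APPROX_NONE)[0] if cv2.contourArea(c)>=amin]
E
python3 - <<'E'
from h import *
for n in("top0","scene0"):
    c=load(n);p=c["p"]
    for nm,lo,hi,z in(("red",(0,180,90),(5,255,255),.034),("red2",(174,180,90),(180,255,255),.034),("yellow",(18,180,120),(30,255,255),.119),("turq",(83,120,60),(95,255,255),.03)):
        m,b=blobs(p,lo,hi)
        for k,a in b:
            M=cv2.moments(k);u=M['m10']/M['m00'],M['m01']/M['m00']
            print(n,nm,round(a),np.round(u,1),ray(c,u,z).round(4), cv2.boundingRect(k))
            if nm=="yellow" and a>500:
                r=cv2.minAreaRect(k);bx=cv2.boxPoints(r);print(r)
                ap=cv2.approxPolyDP(k,8,True)[:,0];print(ap.tolist(),[ray(c,q,z).round(4).tolist() for q in ap])
    a=cv2.resize(p[130:300,130:370] if n=="top0" else p[210:350,280:520],None,fx=3.3,fy=3.3,interpolation=cv2.INTER_CUBIC)
    cv2.imwrite(f"pics/c{n}.png",a[:,:,::-1])
E
```

```text
top0 red 58 [443.2 227.3] [ 0.4441 -0.4427  0.034 ] (438, 215, 11, 26)
top0 red 44 [448.7 225.8] [ 0.4484 -0.4599  0.034 ] (443, 214, 12, 26)
top0 red 63 [179.7 203.5] [0.5369 0.3781 0.034 ] (175, 199, 10, 10)
top0 red 28 [487. 198.] [ 0.5328 -0.5839  0.034 ] (484, 195, 7, 7)
top0 red 586 [498.2 142.9] [ 0.7094 -0.6334  0.034 ] (471, 137, 55, 13)
top0 yellow 1810 [293.9 182. ] [0.579  0.0104 0.119 ] (264, 156, 61, 53)
((293.8793029785156, 181.94827270507812), (35.83919906616211, 52.92317199707031), 68.19859313964844)
[[311, 156], [264, 175], [276, 208], [324, 189]] [[0.6568, -0.0412, 0.119], [0.6023, 0.0989, 0.119], [0.5026, 0.0636, 0.119], [0.556, -0.0779, 0.119]]
top0 turq 112 [172.7 232.1] [0.4475 0.3988 0.03  ] (166, 227, 17, 12)
scene0 red 130 [478.2 321.2] [0.5427 0.3824 0.034 ] (471, 315, 16, 13)
scene0 red 691 [119.9 190.4] [ 0.6916 -0.6539  0.034 ] (99, 176, 46, 34)
scene0 red 82 [228.4 180.6] [ 0.4683 -0.4221  0.034 ] (221, 172, 15, 19)
scene0 red 32 [223.  178.7] [ 0.4707 -0.4429  0.034 ] (217, 171, 14, 19)
scene0 red 25 [182.1 153.9] [ 0.4441 -0.6569  0.034 ] (180, 150, 7, 8)
scene0 yellow 2028 [328.  236.7] [0.5812 0.0136 0.119 ] (291, 216, 73, 42)
((326.8648376464844, 236.31082153320312), (67.89678192138672, 32.87979507446289), 9.462321281433105)
[[301, 217], [291, 246], [357, 257], [363, 226]] [[0.5596, -0.0798, 0.119], [0.6559, -0.0403, 0.119], [0.5996, 0.1026, 0.119], [0.5004, 0.0643, 0.119]]
scene0 yellow 104 [187.2 177.3] [ 0.6031 -0.439   0.119 ] (180, 172, 15, 11)
scene0 turq 286 [498.4 303.1] [0.4638 0.4068 0.03  ] (485, 294, 25, 20)
```

View pics/ctop0.png

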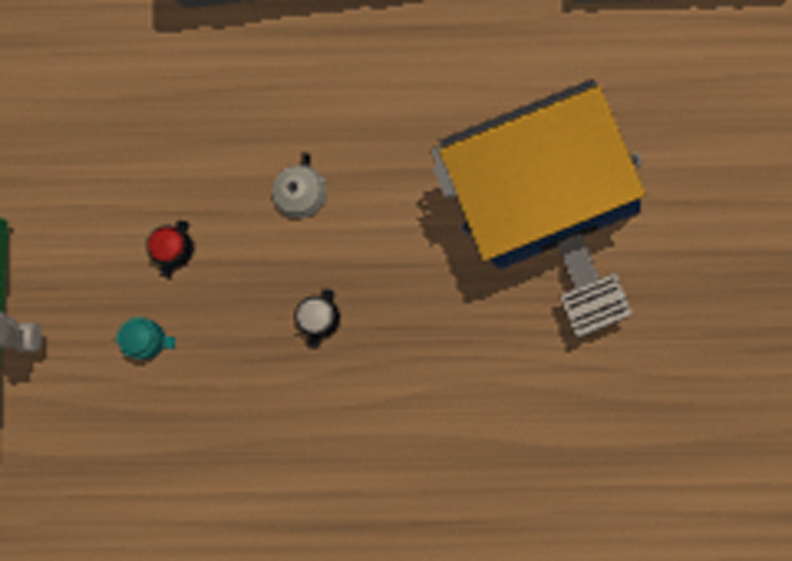

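View pics/cscene0.png

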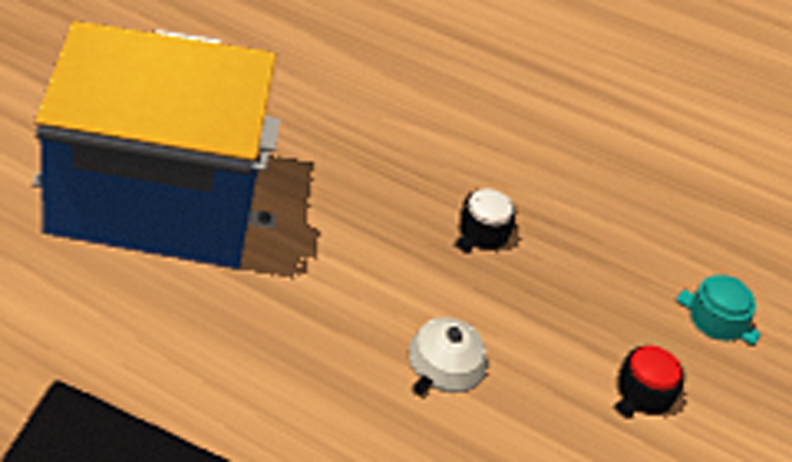

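Close crop confirms it: red lens on a round black body at top (181,204), with ears running roughly up and down. The turquoise one beside it is the decoy. Now refining the poses and working out the moves.

```bash
cat >> h.py <<'E'
def tri(cs,uvs):
    A=[];b=[]
    for c,uv in zip(cs,uvs):
        d=c["R"].T@np.linalg.solve(c["K"],np.array([uv[0],uv[1],1.]));d/=np.linalg.norm(d);o=-c["R"].T@c["t"]
        P=np.eye(3)-np.outer(d,d);A.append(P);b.append(P@o)
    X=np.linalg.lstsq(np.vstack(A),np.hstack(b),rcond=None)[0]
    return X
def goal(jaw_deg):
    "tool rot: y down, x horizontal at yaw jaw_deg"
    a=np.deg2rad(jaw_deg);x=np.array([np.cos(a),np.sin(a),0]);y=np.array([0,0,-1.]);return Rn.from_matrix(np.c_[x,y,np.cross(x,y)])
def plan(s,pos,jaw=None):
    R0=Rn.from_quat(s["tcp_rot"]);sh=R0.inv().apply(np.array(pos)-s["eef_pos"])*1000
    o=[]
    if jaw is not None:
        for j in(jaw,jaw+180): o.append((R0.inv()*goal(j)).as_rotvec(degrees=True).round(1).tolist())
    print("shift",sh.round(1).tolist(),"turn opts",o)
E
python3 - <<'E'
from h import *
from plant import ctrl
s=ctrl.get_state();print(Rn.from_quat(s["tcp_rot"]).as_matrix().round(3))
t=load("top0");c=load("scene0")
# black+red silhouette of light in both views
for n,c0,roi in(("top",t,(160,190,200,225)),("scene",c,(455,300,505,350))):
    p=c0["p"][roi[1]:roi[3],roi[0]:roi[2]]
    h=cv2.cvtColor(p,cv2.COLOR_RGB2HSV)
    red=cv2.inRange(h,np.array((0,200,60)),np.array((6,255,255)))|cv2.inRange(h,np.array((172,150,60)),np.array((180,255,255)))
    (x,y),r=cv2.minEnclosingCircle(cv2.findNonZero(red));print(n,x+roi[0],y+roi[1],r,ray(c0,(x+roi[0],y+roi[1]),.034).round(4))
    if n=="top":u1=(x+roi[0],y+roi[1])
    else:u2=(x+roi[0],y+roi[1])
print("tri",tri((t,c),(u1,u2)).round(4))
L=[(.6568,-.0412),(.6023,.0989),(.5026,.0636),(.556,-.0779)],[(.6559,-.0403),(.5996,.1026),(.5004,.0643),(.5596,-.0798)]
for l in L:
    l=np.array(l);xd=(l[0]+l[1]-l[2]-l[3]);yd=l[1]+l[2]-l[0]-l[3]
    print(np.degrees(np.arctan2(xd[1],xd[0])),np.degrees(np.arctan2(-yd[0],yd[1])),l.mean(0),np.linalg.norm(xd)/2,np.linalg.norm(yd)/2)
# pedal pad: bright pixels
p=t["p"];h=cv2.cvtColor(p,cv2.COLOR_RGB2HSV)
m=cv2.inRange(h,np.array((0,0,130)),np.array((180,60,255)));mm=np.zeros_like(m);mm[205:240,293:328]=m[205:240,293:328]
mm=cv2.morphologyEx(mm,cv2.MORPH_CLOSE,np.ones((3,3)))
k=max(cv2.findContours(mm,0,2)[0],key=cv2.contourArea);r=cv2.minAreaRect(k);print(r,ray(t,r[0],.045).round(4))
xb=np.array([np.cos(.363),np.sin(.363)]);B=np.array([.580,.0112])+.004*xb
print("bin",B,"pad pred",B-.124*xb, proj(t,[*(B-.124*xb),.045]))
plan(s,[*(B-.128*xb),.12],np.degrees(.363)+90)
E
```

```text
[[ 0.335 -0.001 -0.942]
 [ 0.942 -0.002  0.335]
 [-0.002 -1.     0.   ]]
top 179.34782600402832 203.2608699798584 5.018967628479004 [0.5376 0.3793 0.034 ]
scene 478.6666660308838 320.5833339691162 8.090303421020508 [0.5405 0.3826 0.034 ]
tri [0.538  0.3817 0.0303]
19.753327206306096 20.965214410833507 [0.579425 0.01085 ] 0.10651789755717113 0.15078210271779605
21.700278571142007 21.921778593959132 [0.578875 0.0117  ] 0.10520585772664948 0.15468455805283213
((310.0862121582031, 221.9655303955078), (12.998673439025879, 17.641056060791016), 68.19859313964844) [ 0.4682 -0.0323  0.045 ]
bin [0.58373934 0.01262032] pad pred [ 0.46781971 -0.03140964] [309.81446928 222.08918642]
shift [-549.5, 111.1, -448.4] turn opts [[-0.1, -40.4, -0.1], [0.1, 139.6, -0.1]]
```

>>> step_arm(rows=[[[0,-7,0],[-22,0,-33],1],[[0,-14,0],[-44,0,-66],1],[[0,-21,0],[-66,0,-99],1],[[0,-28,0],[-88,0,-132],1],[[0,-35,0],[-110,0,-165],1],[[0,-40,0],[-132,0,-198],1],[[0,-40,0],[-154,0,-231],1],[[0,-40,0],[-176,0,-264],1],[[0,-40,0],[-198,0,-297],1]], newtons=40)

```text
time: 0.85
eef_pos: [0.4401, 0.348, 0.2309]
tcp_rot: [-0.403, -0.581, 0.581, 0.404]
contact_force: [1.9, 0.5, -0.2]
opening: 0.0
```

```bash
python3 - <<'E'
from h import *
from plant import ctrl
s=ctrl.get_state();print(s["time"],s["eef_pos"],s["opening"],s["contact_force"])
xb=np.array([np.cos(.367),np.sin(.367)]);B=np.array([.5836,.0127])
plan(s,[*(B-.128*xb),.10],np.degrees(.367)+90)
E
```

```text
0.85 [0.44014526 0.34802332 0.23088291] 0.00028500378041549214 [ 1.89445718  0.52294436 -0.15063649]
shift [-365.6, 131.0, 110.5] turn opts [[-0.0, -0.6, -0.0], [0.0, 179.4, -0.1]]
```

>>> step_arm(rows=[[[0,0,0],[-38,0,12],1],[[0,0,0],[-76,0,23],1],[[0,0,0],[-114,0,34],1],[[0,0,0],[-152,0,46],1],[[0,0,0],[-190,0,57],1],[[0,0,0],[-228,0,69],1],[[0,0,0],[-266,15,80],1],[[0,0,0],[-304,30,92],1],[[0,0,0],[-340,45,103],1],[[0,-0.6,0],[-366,65,110],1]])

```text
time: 1.68
eef_pos: [0.4645, -0.0345, 0.1666]
tcp_rot: [0.402, 0.583, -0.582, -0.4]
contact_force: [1.0, 0.4, -0.2]
opening: 0.003
```

>>> step_arm(rows=[[[0,0,0],[0,25,0],1],[[0,0,0],[0,45,0],1],[[0,0,0],[0,65,0],1],[[0,0,0],[0,65,0],1]])

```text
time: 2.02
eef_pos: [0.4606, -0.0309, 0.0967]
tcp_rot: [-0.397, -0.582, 0.584, 0.404]
contact_force: [-0.9, 0.3, -2.5]
opening: -0.0
```

```bash
cat > snap.py <<'E'
import sys
from h import *
from plant import ctrl,viewer
tag=sys.argv[1]
for n in sys.argv[2:]:
    c=viewer.calibration(n);p,d=viewer.read_camera(n)
    np.savez(f"pics/{n}{tag}.npz",p=p,d=d,**c);cv2.imwrite(f"pics/{n}{tag}.png",p[:,:,::-1])
s=ctrl.get_state();print(s["time"],s["eef_pos"].round(4),s["opening"].round(3),s["contact_force"].round(2),s["wrist_torque"].round(2))
E
python3 snap.py 1 top scene wrist; python3 - <<'E'
from h import *
from plant import ctrl
s=ctrl.get_state()
xb=np.array([np.cos(.367),np.sin(.367)]);B=np.array([.5836,.0127])
plan(s,[*(B-.128*xb),.10],np.degrees(.367)+90)
E
```

```text
shift [-1.4, 2.0, 1.1] turn opts [[0.0, 0.0, -0.0], [-0.0, -180.0, -0.0]]Traceback (most recent call last):
  File "snap.py", line 8, in <module>
    s=ctrl.get_state();print(s["time"],s["eef_pos"].round(4),s["opening"].round(3),s["contact_force"].round(2),s["wrist_torque"].round(2))
                                                             ^^^^^^^^^^^^^^^^^^
AttributeError: 'float' object has no attribute 'round'
```

```bash
sed -i 's/s\["opening"\].round(3)/round(s["opening"],3)/' snap.py; python3 - <<'E'
import cv2
a=cv2.imread("pics/top1.png")[130:300,200:440];cv2.imwrite("pics/ct1.png",cv2.resize(a,None,fx=2.5,fy=2.5))
E
```

```text
(no output)
```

View pics/wrist1.png

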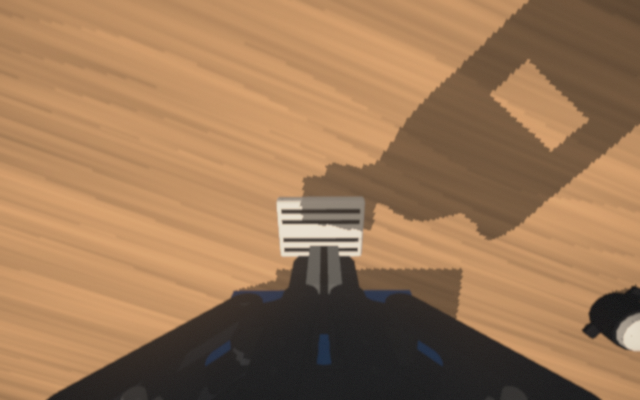

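View pics/ct1.png

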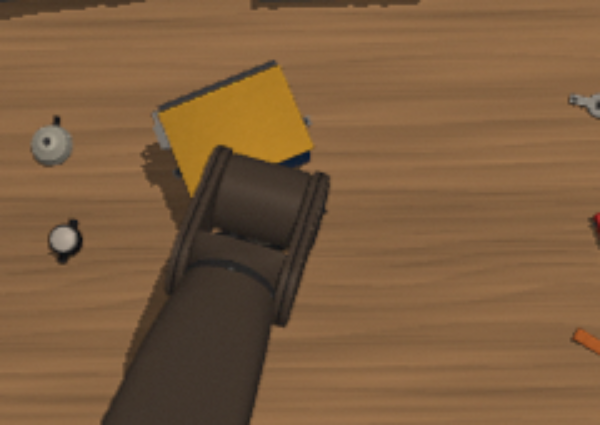

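```bash
python3 - <<'E'
from h import *
c=load("wrist1")
for p in([.4606,-.0309,.0967],[.4606,-.0309,.045],[.4678,-.0317,.045]): print(proj(c,p))
print(ray(c,(321,228),.045), ray(c,(321,200),.049),ray(c,(321,257),.041))
E
```

```text
[328.23811009 253.88813532]
[327.05324835 218.22710996]
[321.92438717 227.49747715]
[ 0.46834538 -0.03213816  0.045     ] [ 0.44935441 -0.03936259  0.049     ] [ 0.48976647 -0.02398577  0.041     ]
```

>>> step_arm(rows=[[[0,0,0],[-3,20,-4],1],[[0,0,0],[-3,38,-4],1],[[0,0,0],[-3,48,-4],1],[[0,0,0],[-3,54,-4],1],[[0,0,0],[-3,60,-4],1],[[0,0,0],[-3,66,-4],1],[[0,0,0],[-3,72,-4],1],[[0,0,0],[-3,74,-4],1],[[0,0,0],[-3,74,-4],1]])

```text
time: 2.92
eef_pos: [0.4691, -0.0333, 0.0284]
tcp_rot: [-0.4, -0.583, 0.583, 0.4]
contact_force: [-3.1, -1.0, 4.9]
opening: 0.0
```

>>> step_arm(rows=[[[0,0,0],[0,3,0],1],[[0,0,0],[0,6,0],1],[[0,0,0],[0,7,0],1],[[0,0,0],[0,7,0],1]])

```text
time: 3.25
eef_pos: [0.4693, -0.0332, 0.0215]
tcp_rot: [-0.4, -0.583, 0.583, 0.4]
contact_force: [-4.2, -1.8, 4.4]
opening: -0.001
```

>>> step_arm(rows=[[[0,0,0],[0,2,0],1],[[0,0,0],[0,3,0],1],[[0,0,0],[0,3,0],1]])

```text
time: 3.5
eef_pos: [0.4695, -0.0332, 0.0186]
tcp_rot: [-0.4, -0.583, 0.583, 0.4]
contact_force: [-3.9, -0.9, 6.6]
opening: 0.001
```

>>> step_arm(rows=[[[0,0,0],[0,1,0],1],[[0,0,0],[0,1.5,0],1],[[0,0,0],[0,1.5,0],1]])

```text
time: 3.75
eef_pos: [0.4696, -0.0332, 0.0181]
tcp_rot: [-0.4, -0.583, 0.583, 0.4]
contact_force: [-7.4, 0.1, 13.7]
opening: 0.002
```

The force rose sharply at z = 18 mm, so the pedal is at its stop. Holding briefly and checking the lid.

```bash
python3 snap.py 2 scene
```

```text
3.8 [ 0.4696 -0.0332  0.0181] -0.002 [-7.45 -0.33 14.17] [-0.05  1.17  0.01]
```

View pics/scene2.png

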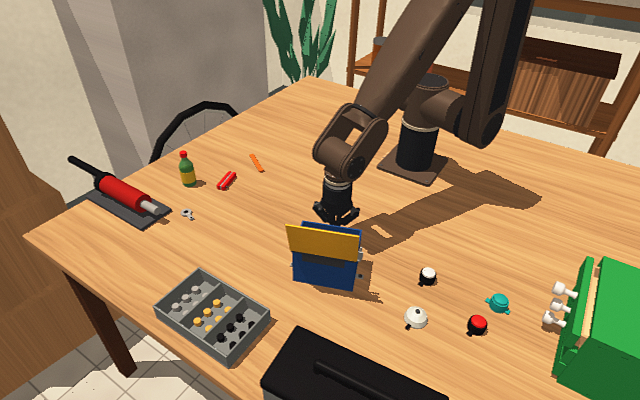

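Scene view: the yellow lid stands upright or beyond at (322,242). Holding a moment longer, then releasing the pedal.

>>> step_arm(rows=[[[0,0,0],[0,0.3,0],1],[[0,0,0],[0,0.3,0],1],[[0,0,0],[0,0.3,0],1],[[0,0,0],[0,0,0],1],[[0,0,0],[0,-8,0],1],[[0,0,0],[0,-16,0],1],[[0,0,0],[0,-26,0],1],[[0,0,0],[0,-40,0],0.6],[[0,0,0],[0,-75,0],0.3],[[0,0,0],[0,-115,0],0]])

```text
time: 4.63
eef_pos: [0.4673, -0.0321, 0.1302]
tcp_rot: [-0.399, -0.582, 0.583, 0.402]
contact_force: [0.8, 0.1, -0.0]
opening: 0.42
```

```bash
python3 snap.py 3 scene wrist; python3 - <<'E'
from h import *
from plant import ctrl
s=ctrl.get_state()
plan(s,[.537,.379,.17],73)
plan(s,[.45,.20,.17],73)
E
```

```text
4.7333 [ 0.4742 -0.034   0.1387] 0.591 [2.03 0.57 0.72] [-0.01 -0.   -0.02]
shift [362.7, -31.9, -207.1] turn opts [[0.9, 38.0, -0.3], [-0.3, -142.0, -1.1]]
shift [226.8, -32.6, -61.7] turn opts [[0.9, 38.0, -0.3], [-0.3, -142.0, -1.1]]
```

View pics/scene3.png

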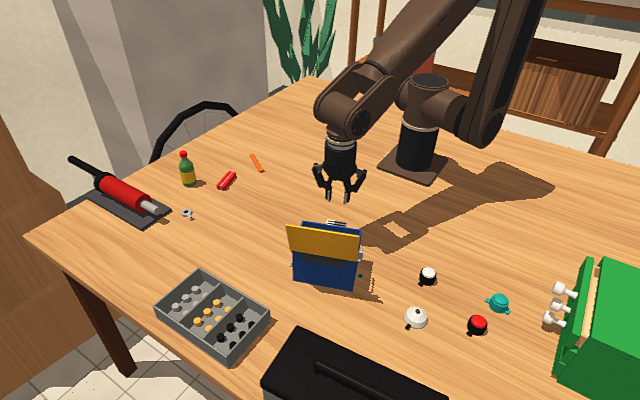

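The lid stays open at (322,242) and the pedal pad is back up, seen at (337,222). Heading for the light.

>>> step_arm(rows=[[[0,0,0],[20,-30,0],0],[[0,6,0],[55,-50,-10],0],[[0,12,0],[92,-60,-20],0],[[0,18,0],[130,-60,-35],0],[[0,25,0],[168,-60,-50],0],[[0,32,0],[205,-60,-65],0],[[0,38,0],[238,-60,-85],0],[[0,38,0],[268,-60,-110],0],[[0,38,0],[298,-55,-138],0],[[0,38,0],[330,-45,-164],0]])

```text
time: 5.57
eef_pos: [0.5009, 0.3257, 0.1797]
tcp_rot: [0.568, 0.422, -0.419, -0.568]
contact_force: [1.3, -0.1, 1.4]
opening: 1.0
```

```bash
python3 snap.py 4 wrist; python3 - <<'E'
from h import *
from plant import ctrl
s=ctrl.get_state();c=load("wrist4")
plan(s,[.537,.379,.10],73)
m,b=blobs(c["p"],(0,200,60),(6,255,255))
for k,a in b:
    x=cv2.minEnclosingCircle(k);print(a,x,ray(c,x[0],.034).round(4))
E
```

```text
5.6167 [0.5013 0.3305 0.1755] 1.002 [ 0.33  1.96 -0.38] [ 0.11 -0.01  0.03]
shift [56.4, 75.8, -20.2] turn opts [[-0.1, 0.2, 0.3], [0.4, -179.8, 0.1]]
```

View pics/wrist4.png

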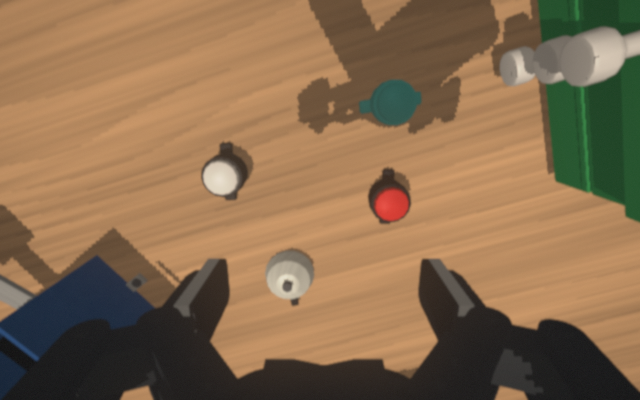

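Wrist view: red light at (391,204), with ears at (388,175) and (386,219) that run across the jaw direction. White light at (223,176), bell at (290,275), turquoise decoy at (393,103).

```bash
cat > red.py <<'E'
import sys
from h import *
from plant import ctrl
s=ctrl.get_state();c=load(sys.argv[1]);p=c["p"]
h=cv2.cvtColor(p,cv2.COLOR_RGB2HSV)
m=cv2.inRange(h,np.array((0,150,100)),np.array((8,255,255)))|cv2.inRange(h,np.array((170,150,100)),np.array((180,255,255)))
for k in cv2.findContours(m,0,1)[0]:
    if cv2.contourArea(k)<200: continue
    x,r=cv2.minEnclosingCircle(k);X=ray(c,x,.034);print(cv2.contourArea(k),x,r,X.round(4))
    plan(s,[X[0],X[1],.001],float(sys.argv[2]))
E
python3 red.py wrist4 73
python3 - <<'E'
from h import *
c=load("wrist4")
a=ray(c,(388,172),.003);b=ray(c,(386,221),.003);print(a,b,np.linalg.norm(a-b),np.degrees(np.arctan2(*(a-b)[1::-1])))
E
```

```text
878.5 (391.0, 203.96153259277344) 17.473196029663086 [0.5357 0.3801 0.034 ]
shift [56.6, 174.8, -18.8] turn opts [[-0.1, 0.2, 0.3], [0.4, -179.8, 0.1]]
[0.51366419 0.38868673 0.003     ] [0.5638946  0.37440322 0.003     ] 0.05222176894139152 164.1263803248461
```

>>> step_arm(rows=[[[0,1,0],[25,15,-8],0],[[0,1,0],[45,40,-15],0],[[0,1,0],[57,70,-19.5],0],[[0,1,0],[57,90,-19.5],0],[[0,1,0],[57,100,-19.5],0],[[0,1,0],[57,100,-19.5],0]])

```text
time: 6.12
eef_pos: [0.533, 0.3707, 0.0745]
tcp_rot: [-0.571, -0.413, 0.418, 0.572]
contact_force: [-1.3, -0.4, 0.3]
opening: 0.998
```

```bash
python3 snap.py 5 wrist; python3 red.py wrist5 74
```

```text
6.1667 [0.5343 0.3711 0.0769] 0.998 [ 0.04 -0.17  0.32] [ 0.07 -0.    0.03]
2013.0 (343.32257080078125, 228.70765686035156) 26.19601821899414 [0.5355 0.3814 0.034 ]
shift [10.3, 75.9, 1.9] turn opts [[-0.1, -2.0, -0.1], [0.2, 178.0, -0.2]]
```

View pics/wrist5.png

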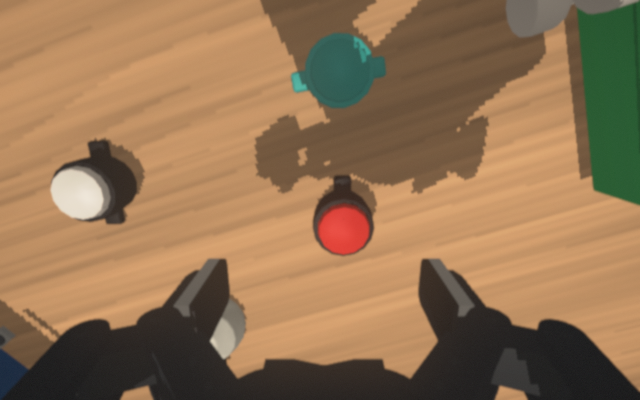

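Wrist view: red light at (343,228), still 10 mm off centre between the fingers. Correcting and descending.

>>> step_arm(rows=[[[0,-1,0],[7,5,1],0],[[0,-2,0],[10,15,1.5],0],[[0,-2,0],[10,35,1.5],0],[[0,-2,0],[10,55,1.5],0],[[0,-2,0],[10,68,1.5],0],[[0,-2,0],[10,72,1.5],0],[[0,-2,0],[10,72,1.5],0]], newtons=40)

```text
time: 6.75
eef_pos: [0.5363, 0.3813, 0.0052]
tcp_rot: [-0.564, -0.425, 0.426, 0.565]
contact_force: [-0.5, -1.0, 0.1]
opening: 1.001
```

```bash
python3 snap.py 6 wrist; python3 red.py wrist6 74
```

```text
6.8 [0.5371 0.3817 0.0064] 1.001 [-0.67 -1.36 -1.14] [-0.   -0.08 -0.01]
4366.0 (325.8821105957031, 289.4595947265625) 39.045433044433594 [0.5339 0.3822 0.034 ]
shift [-0.4, 5.4, 3.3] turn opts [[0.0, 0.0, 0.0], [0.0, -180.0, -0.0]]
```

View pics/wrist6.png

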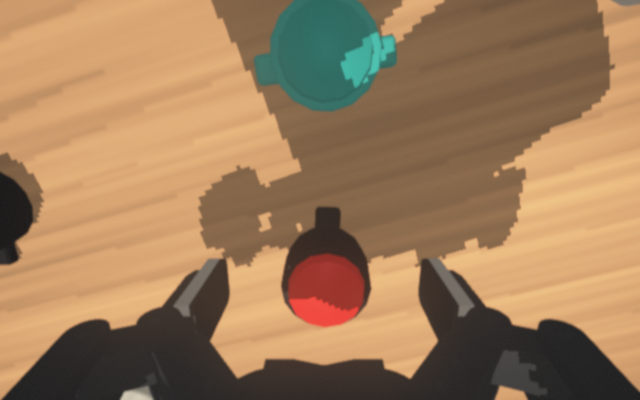

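The light sits centred between the fingers (326,289). Small trim, then close.

>>> step_arm(rows=[[[0,0,0],[0,3,2],0],[[0,0,0],[0,3,2],0.3],[[0,0,0],[0,3,2],0.7],[[0,0,0],[0,3,2],1],[[0,0,0],[0,3,2],1],[[0,0,0],[0,3,2],1],[[0,0,0],[0,3,2],1],[[0,0,0],[0,3,2],1]], newtons=45)

```text
time: 7.47
eef_pos: [0.5358, 0.3825, 0.0043]
tcp_rot: [0.565, 0.426, -0.425, -0.565]
contact_force: [-0.9, -0.9, 3.8]
opening: 0.448
```

>>> step_arm(rows=[[[0,0,0],[0,-5,0],1],[[0,0,0],[0,-15,0],1],[[0,0,0],[0,-40,0],1],[[0,0,0],[0,-80,0],1],[[0,0,0],[0,-120,0],1],[[0,0,0],[0,-160,0],1],[[0,0,0],[0,-190,0],1],[[0,0,0],[0,-200,0],1]])

```text
time: 8.13
eef_pos: [0.5374, 0.3834, 0.2112]
tcp_rot: [0.565, 0.43, -0.422, -0.564]
contact_force: [1.6, -0.2, 0.9]
opening: 0.441
```

```bash
python3 snap.py 7 wrist scene; python3 - <<'E'
from h import *
from plant import ctrl
s=ctrl.get_state()
xb=np.array([np.cos(.367),np.sin(.367)]);B=np.array([.5836,.0127])
plan(s,[*(B-.006*xb),.20],np.degrees(.367)+90)
E
```

```text
8.2333 [0.5363 0.3828 0.2071] 0.442 [-0.13  0.55 -0.25] [-0.01  0.02 -0.05]
shift [-346.4, 6.2, -142.5] turn opts [[0.3, -37.0, 0.2], [-0.2, 143.0, 0.4]]
```

View pics/wrist7.png

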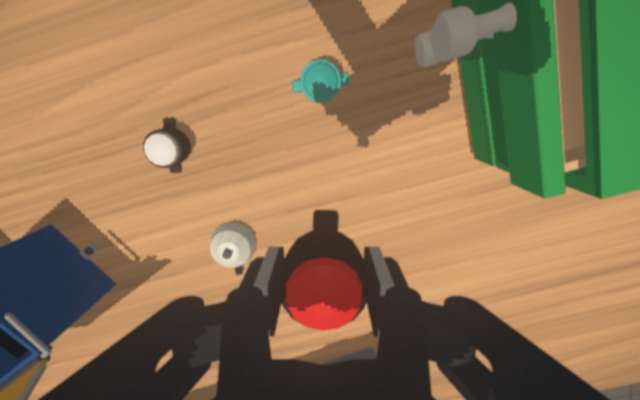

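View pics/scene7.png

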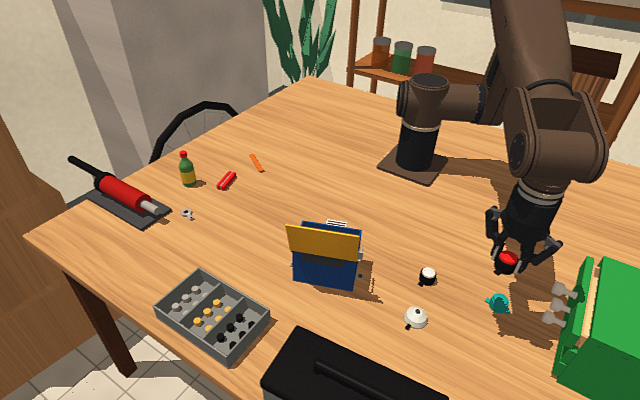

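Wrist view: the red light is held between the fingers (323,290). Scene view: it is lifted at (508,260), the white light, bell and decoy are unmoved, and the lid is still open. Carrying it over along the bin's width, in front of the lid.

>>> step_arm(rows=[[[0,-4,0],[-38,-2,-4],1],[[0,-10,0],[-76,-2,-9],1],[[0,-16,0],[-115,-2,-14],1],[[0,-22,0],[-154,-2,-18],1],[[0,-28,0],[-193,-2,-23],1],[[0,-34,0],[-233,-2,-30],1],[[0,-37,0],[-260,-2,-56],1],[[0,-37,0],[-288,-2,-84],1],[[0,-37,0],[-317,-2,-113],1],[[0,-37,0],[-346,-2,-142],1]])

```text
time: 9.07
eef_pos: [0.5749, 0.0089, 0.2018]
tcp_rot: [-0.399, -0.582, 0.584, 0.402]
contact_force: [-0.1, 0.6, 0.4]
opening: 0.443
```

>>> step_arm(rows=[[[0,0,0],[0,0,0],1],[[0,0,0],[0,0,0],1]])

```text
time: 9.23
eef_pos: [0.5752, 0.0087, 0.2018]
tcp_rot: [-0.4, -0.581, 0.583, 0.404]
contact_force: [-0.4, 0.7, -0.4]
opening: 0.446
```

```bash
python3 snap.py 8 wrist scene; python3 - <<'E'
from h import *
from plant import ctrl
s=ctrl.get_state()
xb=np.array([np.cos(.367),np.sin(.367)]);yb=np.array([-xb[1],xb[0]]);B=np.array([.5836,.0127])
plan(s,[*(B-.006*xb),.07],np.degrees(.367)+90)
c=load("wrist8")
for a,b in((-.046,-.071),(-.046,.071),(.046,.071),(.046,-.071)): print(a,b,proj(c,[*(B+a*xb+b*yb),.115]).round(0))
E
```

```text
9.3333 [0.5747 0.011  0.2026] 0.45 [0.56 0.1  0.1 ] [0.02 0.03 0.04]
shift [-2.0, 132.6, -3.5] turn opts [[-0.2, -0.0, 0.2], [-0.3, 180.0, -0.4]]
-0.046 -0.071 [225. 159.]
-0.046 0.071 [425. 158.]
0.046 0.071 [415. 274.]
0.046 -0.071 [236. 275.]
```

View pics/wrist8.png

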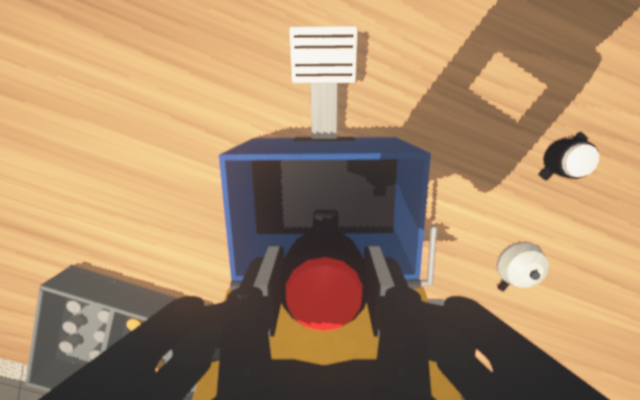

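View pics/scene8.png

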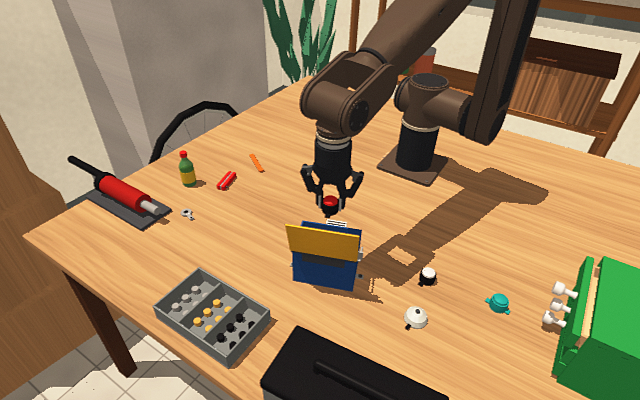

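Wrist view: the light at (322,293) is over the bin, and the rim corners lie where predicted (225–425, 158–275). Lowering into the mouth.

>>> step_arm(rows=[[[0,0,0],[-2,20,-2],1],[[0,0,0],[-2,45,-2],1],[[0,0,0],[-2,70,-2],1],[[0,0,0],[-2,95,-2],1],[[0,0,0],[-2,120,-2],1],[[0,0,0],[-2,135,-2],1],[[0,0,0],[-2,141,-2],1],[[0,0,0],[-2,141,-2],1]])

```text
time: 10.0
eef_pos: [0.5764, 0.011, 0.0618]
tcp_rot: [-0.398, -0.582, 0.584, 0.402]
contact_force: [0.7, -0.6, 0.1]
opening: 0.447
```

>>> step_arm(rows=[[[0,0,0],[0,0,0],0.45],[[0,0,0],[0,0,0],0.3],[[0,0,0],[0,0,0],0.3],[[0,0,0],[0,0,0],0.3],[[0,0,0],[0,-20,0],0.3],[[0,0,0],[0,-55,0],0.3],[[0,0,0],[0,-90,0],0.3],[[0,0,0],[0,-125,0],0.3],[[0,0,0],[0,-160,0],0.3],[[0,0,0],[0,-190,0],0.3]])

```text
time: 10.83
eef_pos: [0.5794, 0.0091, 0.2582]
tcp_rot: [0.402, 0.583, -0.582, -0.399]
contact_force: [0.6, -0.3, -0.3]
opening: 0.698
```

```bash
python3 snap.py 9 wrist scene; python3 - <<'E'
from h import *
from plant import ctrl
s=ctrl.get_state()
xb=np.array([np.cos(.367),np.sin(.367)]);B=np.array([.5836,.0127])
plan(s,[*(B+.14*xb),.26],np.degrees(.367)+90)
E
```

```text
10.9333 [0.5824 0.0087 0.2631] 0.703 [-0.2  -0.39  1.02] [-0.05 -0.02  0.03]
shift [3.4, 4.9, -142.5] turn opts [[0.7, -0.0, -0.4], [0.7, 180.0, 1.2]]
```

View pics/wrist9.png

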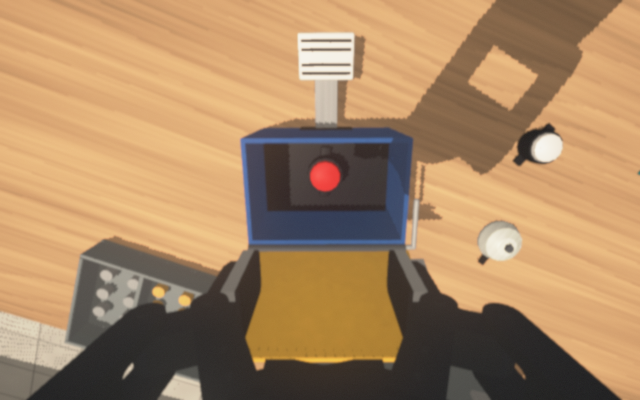

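View pics/scene9.png

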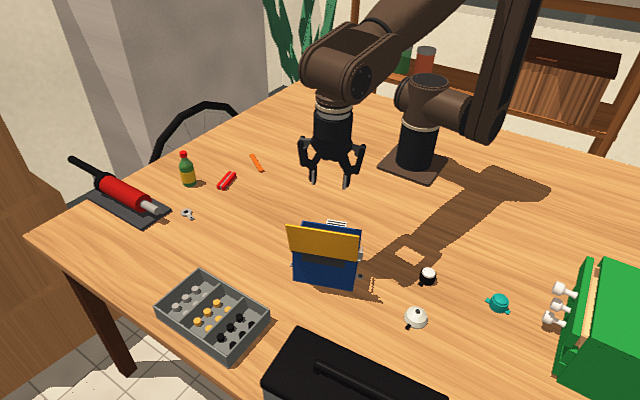

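The light stands inside the bin (wrist view, (325,177)) and the lid is still open. Going over and behind the lid with shut fingers.

>>> step_arm(rows=[[[0,0,0],[0,-20,0],1],[[0,0,0],[0,-28,-10],1],[[0,0,0],[0,-28,-30],1],[[0,0,0],[2,-28,-60],1],[[0,0,0],[2,-28,-90],1],[[0,0,0],[2,-28,-120],1],[[0,0,0],[2,-28,-142],1],[[0,0,0],[2,-28,-142],1],[[0,0,0],[2,-28,-142],1]])

```text
time: 11.68
eef_pos: [0.7108, 0.0623, 0.2808]
tcp_rot: [-0.4, -0.582, 0.583, 0.401]
contact_force: [0.3, -0.2, 0.4]
opening: 0.003
```

```bash
python3 snap.py 10 scene; python3 - <<'E'
from h import *
from plant import ctrl
s=ctrl.get_state()
xb=np.array([np.cos(.367),np.sin(.367)]);B=np.array([.5836,.0127])
print((s["eef_pos"][:2]-B)@xb,(s["eef_pos"][:2]-B)@np.array([-xb[1],xb[0]]))
plan(s,[*(B+.14*xb),.195],np.degrees(.367)+90)
E
```

```text
11.7333 [0.7103 0.062  0.2814] -0.003 [ 0.01 -0.81 -0.09] [-0.05 -0.03 -0.01]
0.13591271499601196 0.0005529604845566916
shift [-0.6, 86.3, -4.2] turn opts [[-0.1, -0.0, 0.0], [-0.0, 180.0, -0.2]]
```

View pics/scene10.png

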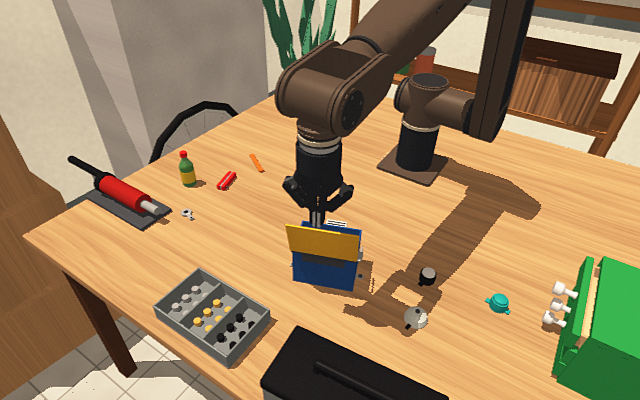

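```bash
python3 - <<'E'
from h import *
c=load("scene10")
print(-c["R"].T@c["t"])
xb=np.array([np.cos(.367),np.sin(.367)]);yb=np.array([-xb[1],xb[0]]);B=np.array([.5836,.0127])
print("tcp",proj(c,[.7103,.062,.2814]))
for y in(-.078,.078):
  print("hinge",proj(c,[*(B+.053*xb+y*yb),.1155]))
  for th in(1.85,1.57,1.2,0): 
    e=B+(.053-.112*np.cos(th))*xb+y*yb;print(th,proj(c,[*e,.1155+.112*np.sin(th)]))
p=c["p"][190:310,260:400];cv2.imwrite("pics/c10.png",cv2.resize(p[:,:,::-1],None,fx=5,fy=5,interpolation=cv2.INTER_CUBIC))
print("depth", c["d"][205:250:4,320])
q=c["R"]@np.array([.7103,.062,.2814])+c["t"];print(q)
E
```

```text
[1.18749217 0.36509539 0.79324453]
tcp [316.35435924 223.81258327]
hinge [289.44503593 248.25382331]
1.85 [284.37590859 222.23580056]
1.57 [288.29188071 211.29430799]
1.2 [293.24020073 202.42103517]
0 [301.23212007 217.16174036]
hinge [356.45343133 259.90751844]
1.85 [358.66526672 234.41755053]
1.57 [360.87534956 222.86446908]
1.2 [363.03731753 213.28137239]
0 [362.85008635 227.07601062]
depth [0.7147001  0.71980554 0.7246605  0.7382091  0.74513525 1.0102564
 1.0197303  0.84305215 0.8558415  0.86654025 0.8849845  0.9009253 ]
[0.00101284 0.03814167 0.76164834]
```

View pics/c10.png

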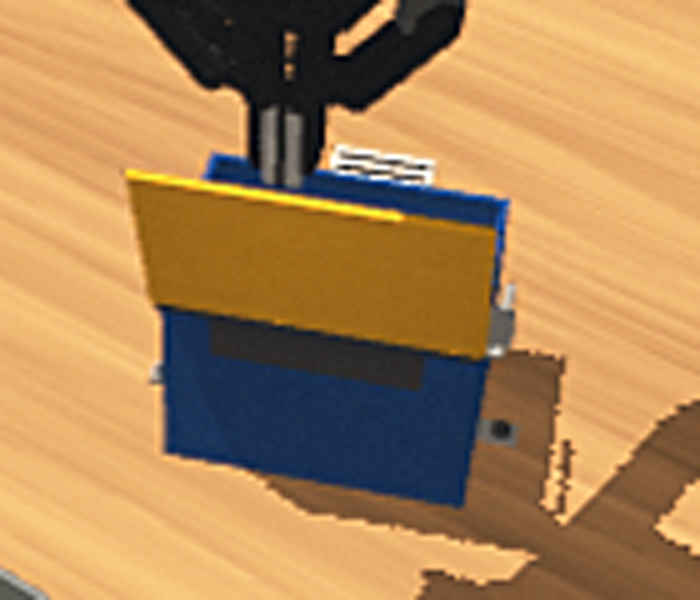

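The geometry agrees: the fingertips are on the far side of the lid (depth 0.75 m against 0.84 m for the lid). Descending behind it.

>>> step_arm(rows=[[[0,0,0],[0,20,-5],1],[[0,0,0],[0,50,-5],1],[[0,0,0],[0,75,-5],1],[[0,0,0],[0,86,-5],1],[[0,0,0],[0,86,-5],1]])

```text
time: 12.15
eef_pos: [0.7125, 0.0635, 0.192]
tcp_rot: [-0.398, -0.581, 0.584, 0.403]
contact_force: [-0.2, -0.3, -0.5]
opening: -0.002
```

>>> step_arm(rows=[[[0,0,0],[0,0,15],1],[[0,0,0],[0,0,25],1],[[0,0,0],[0,0,33],1],[[0,0,0],[0,0,40],1],[[0,0,0],[0,0,47],1],[[0,0,0],[0,0,54],1],[[0,0,0],[0,0,61],1],[[0,0,0],[0,0,68],1],[[0,0,0],[0,0,75],1],[[0,0,0],[0,0,80],1]])

```text
time: 12.98
eef_pos: [0.6399, 0.0349, 0.1962]
tcp_rot: [-0.4, -0.583, 0.583, 0.401]
contact_force: [0.2, 0.4, 0.4]
opening: 0.001
```

```bash
python3 snap.py 11 scene
```

```text
13.0333 [0.6394 0.0347 0.1961] -0.0 [-0.32 -0.14 -1.35] [-0.02  0.01  0.02]
```

View pics/scene11.png

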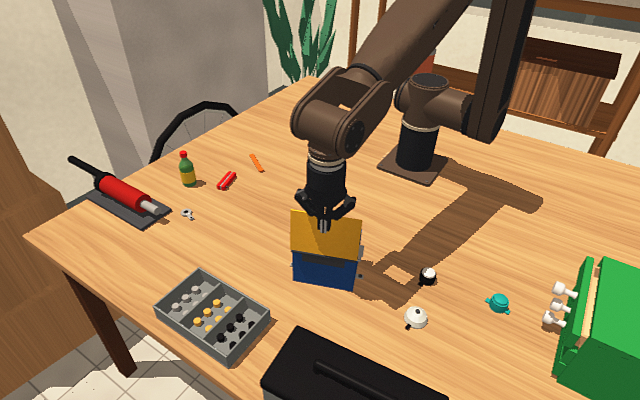

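The lid, at (327,232), is now about upright. Pushing it a bit further.

>>> step_arm(rows=[[[0,0,0],[0,0,7],1],[[0,0,0],[0,0,14],1],[[0,0,0],[0,0,20],1],[[0,0,0],[0,0,20],1],[[0,0,0],[0,0,20],1],[[0,0,0],[0,0,20],1]])

```text
time: 13.53
eef_pos: [0.6222, 0.0279, 0.1964]
tcp_rot: [0.401, 0.583, -0.583, -0.4]
contact_force: [0.4, 0.4, 0.3]
opening: 0.001
```

>>> step_arm(rows=[[[0,0,0],[0,0,0],1],[[0,0,0],[0,0,0],1],[[0,0,0],[0,-20,0],1],[[0,0,0],[0,-40,0],1],[[0,0,0],[0,-60,0],1],[[0,0,0],[0,-80,0],1],[[0,0,0],[0,-80,0],1]])

```text
time: 14.12
eef_pos: [0.6244, 0.0279, 0.282]
tcp_rot: [0.403, 0.584, -0.581, -0.397]
contact_force: [0.3, 0.2, 1.1]
opening: 0.001
```

```bash
python3 snap.py 12 scene wrist;  python3 - <<'E'
from h import *
c=load("scene12");p=c["p"]
m,b=blobs(p,(18,180,90),(30,255,255),500)
for k,a in b: print(a,[(q.tolist(),ray(c,q,.119).round(4).tolist()) for q in cv2.approxPolyDP(k,8,True)[:,0]])
E
```

```text
14.2167 [0.6225 0.028  0.277 ] -0.002 [-0.49  1.05 -0.47] [ 0.   -0.    0.03]
2023.0 [([302, 216], [0.5551, -0.0799, 0.119]), ([291, 246], [0.6559, -0.0403, 0.119]), ([357, 257], [0.5996, 0.1026, 0.119]), ([363, 226], [0.5004, 0.0643, 0.119])]
```

View pics/scene12.png

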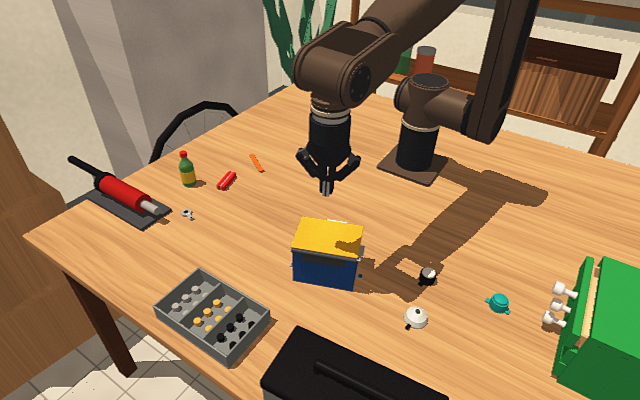

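View pics/wrist12.png

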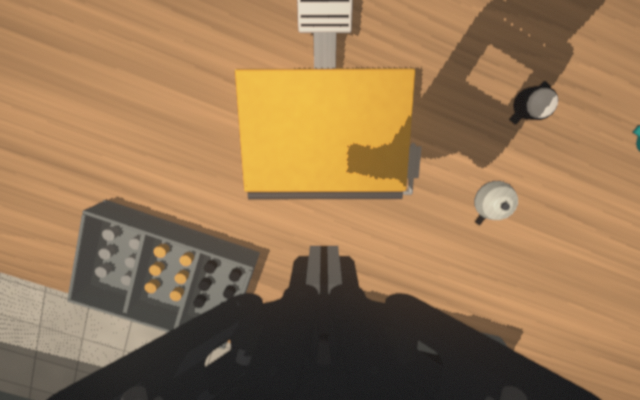

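The lid corners are back at their starting pixels, so it is shut flat. Moving clear and settling, then one last comparison before handing in.

>>> step_arm(rows=[[[0,0,0],[0,-20,0],1],[[0,0,0],[0,-20,0],1],[[0,0,0],[0,-20,0],1],[[0,0,0],[0,-20,0],1],[[0,0,0],[0,-20,0],1],[[0,0,0],[0,-20,0],1]])

```text
time: 14.72
eef_pos: [0.6216, 0.028, 0.2947]
tcp_rot: [-0.4, -0.582, 0.583, 0.401]
contact_force: [-0.4, -0.8, 0.8]
opening: -0.002
```

```bash
python3 snap.py 13 scene; python3 - <<'E'
from h import *
a=load("scene0");b=load("scene13")
for n,(u,v) in dict(lid_edge=(332,222),lid_mid=(320,237),lid_edgeL=(304,219),white=(428,270),bell=(416,316),turq=(498,301),tool=(227,180)).items():
    w=np.s_[v-1:v+2,u-1:u+2];print(n,np.median(a["d"][w]).round(4),np.median(b["d"][w]).round(4))
E
python3 -c "
from plant import ctrl
print(ctrl.sign_off())"
```

```text
14.7667 [0.6217 0.028  0.2951] -0.002 [ 0.1  -0.   -0.66] [ 0.02  0.03 -0.03]
lid_edge 1.0056 1.0053
lid_mid 0.965 0.963
lid_edgeL 1.0113 1.0134
white 1.0042 1.0054
bell 0.9095 0.9095
turq 0.9391 0.9397
tool 1.3055 1.3051
the job is handed in; nothing more can be done
None
```

The red-lensed light is in the bin with the lid shut, and I handed the job in at about 14.8 s of the 64 s allowed. I pressed the pedal to its stop (force rose to about 14 N with the pad at 18 mm), released it with the lid staying open, and dropped the light in. I then pushed the lid over from behind until it fell shut.

- **Light:** the wrist view after release showed it standing inside the bin.
- **Lid:** its corners came back to within 1 pixel of where they started, and depth on it matched to about 2 mm.
- **Other things:** depth at the white light, bell, multitool and turquoise look-alike agreed with the start to about 1 mm. The oil bottle, spoke key and tyre lever I only saw in the pictures and did not measure.
- **Arm:** it ended clear of everything at 295 mm, with the force near zero.

No check failed. The only disagreement was 3–5 mm between views in where the red lens sat, which I settled with the wrist camera before gripping.

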